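# Find the reaction foot that still grips

## Robot

A 7-joint arm with a two-finger parallel gripper is mounted at the origin on the work surface. World frame = base frame: x ahead of the robot, y to its left, z up, the work surface at z = 0. Lengths are in mm, angles in rad, forces in N, time in s.
With the tool pointing down it reaches from about 400 to 850 mm from the base axis. Payload 4.5 kg.
Tool frame: the origin (TCP) lies at the very end of the fingers, on their centre line; the grasp point (between the pads) lies 19 mm behind it; z points along the fingers, y is the line along which they close (so a half turn about z gives the same grasp; the last joint's range is limited). The gripper opens to 85 mm and grips with 20 to 120 N. Pads are 22 mm wide; open, the fingers measure 114 mm over their backs; the gripper's body (76 mm by 85 mm) begins 54 mm behind the grasp point. The pads swing forward as they close: fully open they stand 13 mm farther back than shut.
Start: joints at [-1.298, 0.689, -0.195, 1.565, 0.157, 0.902, -0.215], TCP at [147.814, 607.293, 231.317] pointing down, gripper open.
Joint ranges: [-3.01, 3.01], [-0.46, 2.08], [-1.47, 1.51], [0.13, 2.56], [-1, 4.14], [0.04, 2.09], [-2.66, 2.66]. Speed limits (rad/s): [2.57, 2.57, 3.14, 3.14, 3.14, 3.14, 3.14].

## Interface

Orientations are given as a 3x3 rotation matrix whose columns are the frame's x, y, z axes.
In Python, from workcell import robot, viewer, boxes_of, place_of gives the robot as it stands.
- The arm moves only by the shell command python3 -m handwheel 'ROWS' [OPENING] [FORCE]. ROWS is JSON, a list of rows, each a list of 4 numbers: the shift along the tool's x, y, z in mm, then the turn about the tool's z in rad. In form: [[x, y, z, twist], ...]. A call has 1 to 10 rows; each row is the pose to reach, as a shift and turn from the pose commanded when the call began, along the tool's axes at that moment; what a row does not reach only later rows make up. A row lasts 1/8 s, in which the tool goes at most 62.5 mm and 10.7 degrees, less where a joint would pass 70% of its speed; a pose out of reach is approached as far as the arm can. A call with a gripper value outside its range is refused whole. OPENING is the finger opening in mm, from 0 to 85.4, set as the call begins (- or left out, the last holds). The fingers move at their own pace and stop on an object; FORCE is the grip in N (left out, the last holds). Time passes only in rows, so rows that repeat a pose let the fingers close. It gives the time, the measured TCP pose, the force, the opening and the grip force at its end, in the units of the state.
- robot.sense(): the state, without advancing time (a new reading comes with each control period).
- viewer.get_image(name): name is "side" or "top" or "wrist"; returns the picture (480x640x3 uint8, red, green, blue); there is no depth.
- viewer.camera_info(name): a dict with "mtx" (3x3 intrinsics, pixels), "world_from_camera" (4x4, takes a point from camera to world coordinates). Camera axes: x right, y down, z forward; pixel columns grow to the right and rows downward; lengths in mm; the calibration is good to about 2 mm. A picture is of the moment at which its call begins: read the wrist's pose just before it. camera_info takes no time and is no camera call; for the wrist camera it gives the pose at the moment of the call.
- robot.hand_in(): hands the job in; it is judged then, once.
Trained networks look in the newest picture that a camera, given by its name, has taken for a name from the list of things; names that differ only in an ending like _2 or _b are one class to them, and where a whole thing is asked for, a point or a joint stands for the part that bears it (a point fixed in the world has none). Each returns a list of dicts, best first, with "p" (0 to 1); they miss things now and then, are a little off and sometimes report something else, mostly with a low value. They report only what shows in the picture. A call takes as long as a camera call. They do not tell look-alikes from the thing itself.
- boxes_of(label, camera): "point" ([x, y, z] in mm, in the coordinates of the camera as it stood for that picture, good to about 4 mm: the middle of the surface that is visible of it).
- place_of(label, camera): "point" ([x, y, z] in mm, in the coordinates of the camera as it stood for that picture, good to about 4 mm: a listed point, or the origin of a listed thing).
The state is a dict: "time": time; "joint_pos": joint angles; "joint_velocities": joint speeds; "tau": joint torques, N m; "tool_pos": TCP position; "orientation": TCP orientation; "wrist_force": force on the tool from outside, world axes, zero at the start; "wrist_torque": the same for the moment, N m; "opening": finger opening in mm; "grip_force": force on a finger pad.
Only numpy, scipy, OpenCV 4.12 (cv2) and the standard library are available. Lean on these libraries where they do the work, as an engineer would, in place of code of your own. Each camera call takes 0.05 s, during which the arm holds its last target. There are 200 camera calls.

## Task

The three reaction feet on the steel test plate look alike, but only one still has a grippy sole: drag each along the plate towards the robot, without lifting it, until all of it is past the yellow line, feel how hard it drags, and leave the two easier-sliding ones lying there. Then pick up the one that drags hardest and lower it, leaning with the slope, flat onto the sloping blue stand, wholly on it, letting go only once it rests there; either other foot would slide off, and no foot may end up on the table. Leave the socket and the transducer alone.

Things in the scene. Friction and masses are not known exactly. Their poses are not given: they have to be found in the camera images.
- foot_a: one of three look-alike reaction feet: black block 100 mm (its x) x 50 mm (its y) x 22 mm high with a 6 mm rubber sole, on it a central orange grip fin 16 mm thick (along its x) x 44 mm wide (along its y), rising from 22 to 65 mm above the underside; about 0.85 kg. Origin: centre of the underside, z up. It starts beyond the yellow line, one of three side by side. The soles differ in grip, unmarked; only dragging tells
- foot_b: one of three look-alike reaction feet: black block 100 mm (its x) x 50 mm (its y) x 22 mm high with a 6 mm rubber sole, on it a central orange grip fin 16 mm thick (along its x) x 44 mm wide (along its y), rising from 22 to 65 mm above the underside; about 0.85 kg. Origin: centre of the underside, z up. It starts beyond the yellow line, one of three side by side. The soles differ in grip, unmarked; only dragging tells
- foot_c: one of three look-alike reaction feet: black block 100 mm (its x) x 50 mm (its y) x 22 mm high with a 6 mm rubber sole, on it a central orange grip fin 16 mm thick (along its x) x 44 mm wide (along its y), rising from 22 to 65 mm above the underside; about 0.85 kg. Origin: centre of the underside, z up. It starts beyond the yellow line, one of three side by side. The soles differ in grip, unmarked; only dragging tells
- line (a point): middle of the yellow line on the top face of the fixed bare steel plate (280 mm along x, 290 mm along y, top 12 mm above the table). The 6 mm wide line runs along this frame's y; x points away from the robot's side, to where the feet start (about 70 mm beyond the line, 95 mm apart); z up. Pulled by the fin at a steady slow speed, the grippy foot resists with 5.5 to 9.5 N, the other two with 1 to 3.5 N; when the pull stops so does the force
- slope: fixed blue plate on the stand, 200 mm along its x (up the slope) x 170 mm along its y, inclined 30 degrees, the low edge on the robot's side. Origin: centre of its upper face, 78 mm above the table (low edge 28 mm, high edge 128 mm); z is the outward normal. No lip: a slippery foot slides off
- socket: loose chrome socket standing upright, 42 mm diameter, 62 mm tall; origin at the centre of its underside. Bystander
- transducer: loose blue transducer block 60 x 70 x 55 mm with a square drive on top (87 mm high in all) and an orange lever towards its +y; origin at the centre of its underside. Bystander
Mind the look-alikes: they are no part of the job. What is shaped like the foot_b but brown or white is not meant.

How it is judged (in metres and radians):
On the way, in this order (a step that is already met when the one before it is completed fails the run):
1. all three feet lie on the plate, wholly on the robot's side of the yellow line (centre at least 40 mm past it), at rest (x of each of foot_a, foot_b, foot_c in the frame of line below -0.04 m and z of foot_a in the frame of line between -0.006 and 0.006 m and y of foot_a in the frame of line between -0.15 and 0.15 m and linear speed of each of foot_a, foot_b, foot_c below 0.02 m/s and z of foot_b in the frame of line between -0.006 and 0.006 m and y of foot_b in the frame of line between -0.15 and 0.15 m and z of foot_c in the frame of line between -0.006 and 0.006 m and y of foot_c in the frame of line between -0.15 and 0.15 m), for 0.2 s.
2. a foot is flat on the blue slope and still held in the fingers (((z of foot_a in the frame of slope between -0.005 and 0.006 m and x of foot_a in the frame of slope between -0.07 and 0.07 m and y of foot_a in the frame of slope between -0.055 and 0.055 m and angle between the z axis of foot_a and the z axis of slope, either way round below 0.09 rad and contact force between foot_a and slope above 0.5 N and contact force between the fingers and foot_a above 1 N) or (z of foot_b in the frame of slope between -0.005 and 0.006 m and x of foot_b in the frame of slope between -0.07 and 0.07 m and y of foot_b in the frame of slope between -0.055 and 0.055 m and angle between the z axis of foot_b and the z axis of slope, either way round below 0.09 rad and contact force between foot_b and slope above 0.5 N and contact force between the fingers and foot_b above 1 N) or (z of foot_c in the frame of slope between -0.005 and 0.006 m and x of foot_c in the frame of slope between -0.07 and 0.07 m and y of foot_c in the frame of slope between -0.055 and 0.055 m and angle between the z axis of foot_c and the z axis of slope, either way round below 0.09 rad and contact force between foot_c and slope above 0.5 N and contact force between the fingers and foot_c above 1 N))), for 0.1 s.
At the end, for the whole second after the job is handed in: One foot (only the grippiest can) rests released and still, sole flat on the blue slope (within 5 degrees, its centre within 70 mm along and 55 mm across of the slope's centre), and the other two lie flat on the steel plate with their centres at least 40 mm past the yellow line on the robot's side (((z of foot_a in the frame of slope between -0.005 and 0.006 m and x of foot_a in the frame of slope between -0.07 and 0.07 m and y of foot_a in the frame of slope between -0.055 and 0.055 m and angle between the z axis of foot_a and the z axis of slope, either way round below 0.09 rad and linear speed of foot_a below 0.01 m/s and x of each of foot_b, foot_c in the frame of line below -0.04 m and z of foot_b in the frame of line between -0.006 and 0.006 m and y of foot_b in the frame of line between -0.15 and 0.15 m and linear speed of each of foot_b, foot_c below 0.02 m/s and z of foot_c in the frame of line between -0.006 and 0.006 m and y of foot_c in the frame of line between -0.15 and 0.15 m) or (z of foot_b in the frame of slope between -0.005 and 0.006 m and x of foot_b in the frame of slope between -0.07 and 0.07 m and y of foot_b in the frame of slope between -0.055 and 0.055 m and angle between the z axis of foot_b and the z axis of slope, either way round below 0.09 rad and linear speed of foot_b below 0.01 m/s and x of each of foot_a, foot_c in the frame of line below -0.04 m and z of foot_a in the frame of line between -0.006 and 0.006 m and y of foot_a in the frame of line between -0.15 and 0.15 m and linear speed of each of foot_a, foot_c below 0.02 m/s and z of foot_c in the frame of line between -0.006 and 0.006 m and y of foot_c in the frame of line between -0.15 and 0.15 m) or (z of foot_c in the frame of slope between -0.005 and 0.006 m and x of foot_c in the frame of slope between -0.07 and 0.07 m and y of foot_c in the frame of slope between -0.055 and 0.055 m and angle between the z axis of foot_c and the z axis of slope, either way round below 0.09 rad and linear speed of foot_c below 0.01 m/s and x of each of foot_a, foot_b in the frame of line below -0.04 m and z of foot_a in the frame of line between -0.006 and 0.006 m and y of foot_a in the frame of line between -0.15 and 0.15 m and linear speed of each of foot_a, foot_b below 0.02 m/s and z of foot_b in the frame of line between -0.006 and 0.006 m and y of foot_b in the frame of line between -0.15 and 0.15 m))); the robot touches nothing.
It fails at once if a foot is lifted off the plate before it is across the yellow line ((z of foot_a in the frame of line between 0.014 and 0.035 m and x of foot_a in the frame of line above -0.02 m and y of foot_a in the frame of line between -0.15 and 0.15 m) or (z of foot_b in the frame of line between 0.014 and 0.035 m and x of foot_b in the frame of line above -0.02 m and y of foot_b in the frame of line between -0.15 and 0.15 m) or (z of foot_c in the frame of line between 0.014 and 0.035 m and x of foot_c in the frame of line above -0.02 m and y of foot_c in the frame of line between -0.15 and 0.15 m)).
It fails at once if a foot slides or falls off onto the table (height (world z) of any of foot_a, foot_b, foot_c below 0.007 m).
It fails at once if the socket or transducer is moved by more than 30 mm (distance of any of socket, transducer from where it was at the start of the episode above 0.03 m).
It also fails if it takes over 70 s, if anything falls off the work surface, if the arm or the gripper's body presses on something with over 40 N, if the wrist force passes 120 N, or if a joint passes its speed limit or range.

## Working session

There is one attempt and no reset: what is moved stays moved. The work goes in short steps, Python scripts to look and compute and a shell command to move; the robot and the scene stay as the last step left them, time stands still between calls to the robot, and variables do not carry over. Pictures are saved under pics/ and viewed, at most 10 in all, crops included, and the job is handed in when it is done.

```bash
ls; mkdir -p pics; python3 - <<'E'
from workcell import robot, viewer, boxes_of, place_of
import cv2, numpy as np
s=robot.sense(); print(s['time'],s['tool_pos'],np.round(s['orientation'],3).tolist(),s['opening'],s['wrist_force'])
ims=[]
for c in ("top","side"):
    im=viewer.get_image(c); cv2.imwrite(f"pics/{c}0.png",im[:,:,::-1])
    T=np.array(viewer.camera_info(c)["world_from_camera"])
    for l in ("foot_a","line","slope","socket","transducer"):
        for d in place_of(l,c)[:6]:
            print(c,l,round(d['p'],2),np.round(T[:3,:3]@d['point']+T[:3,3],1))
E
```

```text
pics
0.0 [147.71560693 606.60834376 230.47500094] [[-0.972, 0.236, -0.0], [0.236, 0.972, -0.002], [-0.0, -0.002, -1.0]] 85.24789620763694 [ 0.53262097  0.44680361 -0.7198488 ]
top foot_a 0.96 [568.4 -53.5  11.5]
top foot_a 0.91 [ 7.088e+02 -3.577e+02  6.000e-01]
top foot_a 0.86 [ 564.  -249.8   11.7]
top foot_a 0.82 [ 7.522e+02 -2.069e+02 -5.000e-01]
top foot_a 0.76 [ 557.3 -146.9    8.1]
top foot_a 0.73 [653.2 120.7   0. ]
top line 0.74 [ 492.7 -161.9   14.7]
top slope 0.89 [504.3 197.3  74.2]
top socket 0.86 [646.7 252.8   3.7]
side foot_a 0.92 [ 566.3 -247.4   11.1]
side foot_a 0.8 [ 749.8 -202.1   -2.2]
side foot_a 0.78 [ 566.4 -394.8   -1.4]
side foot_a 0.77 [ 427.2 -400.9    1.2]
side foot_a 0.74 [571.3 -54.9  10.8]
side foot_a 0.63 [ 563.9 -148.4   13.3]
side line 0.62 [ 489.2 -153.5   15. ]
side slope 0.58 [500.  195.5  72.2]
side slope 0.39 [654.2 125.4  -2. ]
side socket 0.68 [6.455e+02 2.591e+02 1.000e-01]
side transducer 0.63 [651.2 125.6  -2. ]
side transducer 0.16 [ 566.8 -246.9    8. ]
```

View pics/top0.png

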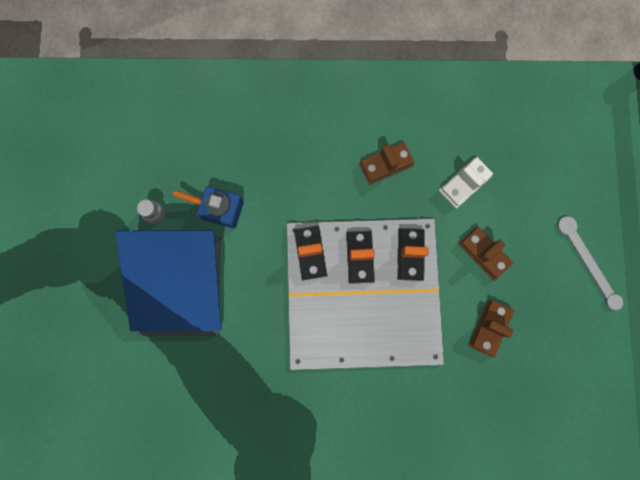

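View pics/side0.png

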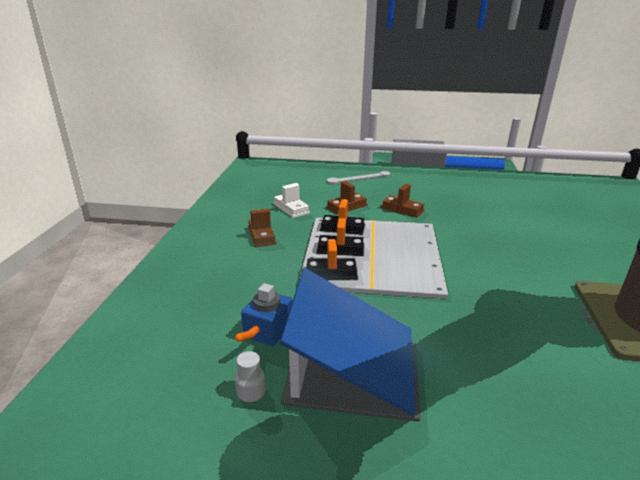

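The top view (up is +x, left is +y) shows the real feet at about (310,250), (361,255) and (413,252) on the plate, with the line at row 293. The slope spans (117–220, 231–331), and the brown and white look-alikes are off the plate. Next I'll measure exact fin poses, line and slope corners.

```bash
cat > h.py <<'E'
from workcell import robot, viewer, boxes_of, place_of
import cv2, numpy as np
def topl(uv,z,c="top",info=None):
    i=info or viewer.camera_info(c); T=np.array(i["world_from_camera"])
    uv=np.atleast_2d(uv).astype(float)
    d=(np.linalg.inv(i["mtx"])@np.c_[uv,np.ones(len(uv))].T).T@T[:3,:3].T
    return T[:3,3]+d*((z-T[2,3])/d[:,2])[:,None]
def st():
    s=robot.sense(); R=np.array(s['orientation']); p=np.array(s['tool_pos'])
    print('t',round(s['time'],2),'p',p.round(1),'yaw_y',round(np.degrees(np.arctan2(R[1,1],R[0,1])),2),'tilt',R[:,2].round(3),'F',np.round(s['wrist_force'],2),'op',round(s['opening'],1),'g',round(s['grip_force'],1),'q',np.round(s['joint_pos'],2))
    return p,R
def go(x,y,z,yaw=None):
    p,R=st(); d=R.T@(np.array([x,y,z])-p)
    tw=0 if yaw is None else (np.degrees(np.arctan2(R[1,1],R[0,1]))-yaw)
    print('shift',d.round(1),'twist',round(np.radians(tw),3))
def feet(c="top",zf=77):
    im=viewer.get_image(c); info=viewer.camera_info(c)
    h=cv2.cvtColor(im,cv2.COLOR_RGB2HSV)
    m=cv2.inRange(h,(5,150,150),(17,255,255))
    n,l,s,ce=cv2.connectedComponentsWithStats(m)
    out=[]
    for k in range(1,n):
        if s[k,4]>60:
            ys,xs=np.nonzero(l==k); w=topl(np.c_[xs,ys],zf,info=info)[:,:2]
            r=cv2.minAreaRect(w.astype(np.float32)); b=cv2.boxPoints(r)
            e=max([b[1]-b[0],b[2]-b[1]],key=np.linalg.norm); e=e if e[1]>0 else -e
            print('fin px',ce[k].round(0),'mean',w.mean(0).round(1),'rect',np.round(r[0],1),np.round(r[1],1),'long axis az',round(np.degrees(np.arctan2(e[1],e[0])),1))
    return im
E
python3 - <<'E'
from h import *
im=feet()
h=cv2.cvtColor(im,cv2.COLOR_RGB2HSV)
b=cv2.inRange(h,(108,120,40),(125,255,255)); n,l,s,c=cv2.connectedComponentsWithStats(b); k=1+np.argmax(s[1:,4]); 
cnt=cv2.findContours((l==k).astype(np.uint8),0,2)[0][0]
ap=cv2.approxPolyDP(cv2.convexHull(cnt),5,True)[:,0]; print(ap.tolist())
for q in ap: print(q, topl(q,128).round(0)[0,:2] if q[1]<280 else topl(q,28).round(0)[0,:2])
y=cv2.inRange(h,(18,120,120),(32,255,255)); ys,xs=np.nonzero(y); w=topl(np.c_[xs,ys],12); 
w=w[(abs(w[:,0]-490)<30)]; print('line',len(w),w.mean(0), np.polyfit(w[:,1],w[:,0],1), w[:,1].min(),w[:,1].max())
# black blocks, top at z=34
m=cv2.inRange(h,(0,0,0),(179,255,60)); m[:200]=0;m[290:]=0;m[:,:292]=0;m[:,432:]=0
n,l,s,c=cv2.connectedComponentsWithStats(m)
for k in range(1,n):
    if s[k,4]>100: print('blk',s[k,4],topl(c[k],34).round(1))
E
```

```text
fin px [186. 197.] mean [662.2 174.3] rect [662.3 174.4] [52.7  8.8] long axis az 71.6
fin px [310. 249.] mean [566.6 -53.8] rect [566.7 -53.9] [14.5 42.5] long axis az 99.8
fin px [416. 251.] mean [ 564.4 -247.6] rect [ 564.  -247.7] [40.2 14.7] long axis az 88.9
fin px [362. 253.] mean [ 558.9 -149.7] rect [ 559.5 -149.2] [14.6 40.2] long axis az 90.2
[[160, 268], [211, 297], [202, 330], [180, 322], [150, 294]]
[160 268] [526. 201.]
[211 297] [481. 132.]
[202 330] [419. 147.]
[180 322] [434. 188.]
[150 294] [486. 247.]
line 416 [ 491.69231008 -159.42127173   12.        ] [-3.58847031e-02  4.85971525e+02] -299.9195856458149 -13.849769774971605
blk 339 [[596.6 -48.7  34. ]]
blk 879 [[ 561.9 -243.7   34. ]]
blk 822 [[ 556.1 -147.7   34. ]]
blk 457 [[539.3 -58.5  34. ]]
```

```bash
python3 - <<'E'
from h import *
for uv,z in (((117,231),128),((213,231),128),((220,331),28),((131,331),28)): print(topl(uv,z)[0].round(0))
go(567,-54,150,9)
E
```

```text
[590. 279. 128.]
[591. 113. 128.]
[418. 113.  28.]
[417. 279.  28.]
t 0.65 p [147.8 607.3 231.3] yaw_y 76.32 tilt [ 0.  0. -1.] F [-0.04 -0.02 -1.08] op 85.5 g 0.0 q [-1.3   0.69 -0.19  1.57  0.16  0.9  -0.22]
shift [-563.7 -543.4   81.3] twist 1.175
```

```bash
python3 -m handwheel '[[-564,-543,0,1.175],[-564,-543,0,1.175],[-564,-543,0,1.175],[-564,-543,0,1.175],[-564,-543,0,1.175],[-564,-543,0,1.175],[-564,-543,0,1.175],[-564,-543,0,1.175],[-564,-543,0,1.175],[-564,-543,0,1.175]]' 60; python3 -c "
from h import *
go(567,-54,150,9)"
```

```text
time: 1.9
tool_pos: [484.0, 78.1, 231.6]
orientation: [[-0.157, 0.988, 0.001], [0.988, 0.157, 0.001], [0.001, 0.001, -1.0]]
wrist_force: [1.4, 0.5, -0.7]
opening: 60.3
grip_force: 0.0
t 1.9 p [484.   78.1 231.6] yaw_y 9.02 tilt [ 0.001  0.001 -1.   ] F [ 1.43  0.51 -0.69] op 60.3 g 0.0 q [-0.29  0.51  0.06  1.97 -0.05  0.66 -0.05]
shift [-143.6   61.2   81.6] twist 0.0
```

```bash
python3 -m handwheel '[[-48,20,20,0],[-96,40,50,0],[-144,61,80,0],[-144,61,80,0],[-144,61,80,0],[-144,61,80,0]]' 60; python3 -c "
from h import *
im=feet('wrist'); cv2.imwrite('pics/w1.png',im[:,:,::-1])
feet('top'); st()"
```

```text
time: 2.65
tool_pos: [565.5, -51.1, 152.1]
orientation: [[-0.159, 0.987, 0.001], [0.987, 0.159, 0.001], [0.001, 0.001, -1.0]]
wrist_force: [-0.4, -0.2, -0.3]
opening: 60.2
grip_force: 0.0
fin px [318. 251.] mean [565.9 -51.4] rect [565.9 -52. ] [15.5 41.1] long axis az 99.1
fin px [289. 360.] mean [ 557.8 -145.6] rect [ 557.7 -137.8] [15.7 65.7] long axis az 92.1
fin px [186. 197.] mean [662.2 173.9] rect [662.3 174.4] [52.7 10. ] long axis az 71.6
fin px [416. 251.] mean [ 564.  -247.3] rect [ 563.8 -247.6] [40.5 16.2] long axis az 86.6
fin px [362. 254.] mean [ 558.3 -149.2] rect [ 558.6 -149.2] [16.5 40.2] long axis az 90.2
t 2.75 p [565.6 -51.4 152.1] yaw_y 9.14 tilt [ 0.001  0.001 -1.   ] F [-0.07  0.75 -0.27] op 60.0 g 0.0 q [-0.    0.72  0.02  1.82 -0.03  0.6   0.2 ]
```

View pics/w1.png

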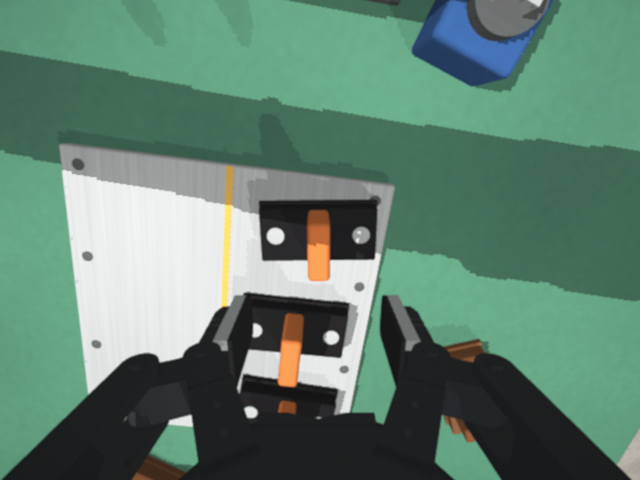

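The wrist view shows the first fin at (318,251), aligned with the jaws. I'm descending on it and gripping.

```bash
python3 -m handwheel '[[0,0,50,0],[0,0,95,0],[0,0,110,0],[0,0,110,0],[0,0,110,0]]' 60 && python3 -m handwheel '[[0,0,0,0],[0,0,0,0],[0,0,0,0],[0,0,0,0],[0,0,0,0],[0,0,0,0]]' 5 50; python3 -c "
from h import *
go(425,-54,41)"
```

```text
time: 3.38
tool_pos: [566.8, -53.0, 42.9]
orientation: [[-0.157, 0.988, 0.003], [0.988, 0.157, -0.0], [-0.001, 0.003, -1.0]]
wrist_force: [1.1, -0.4, 1.0]
opening: 60.1
grip_force: 0.0
time: 4.12
tool_pos: [566.6, -53.1, 42.2]
orientation: [[-0.156, 0.988, 0.002], [0.988, 0.156, 0.0], [-0.0, 0.002, -1.0]]
wrist_force: [0.6, -0.2, 6.0]
opening: 15.8
grip_force: 50.8
t 4.12 p [566.6 -53.1  42.2] yaw_y 9.0 tilt [ 0.002  0.    -1.   ] F [ 0.57 -0.16  5.99] op 15.8 g 50.8 q [ 0.    0.9   0.01  1.87 -0.03  0.37  0.2 ]
shift [  21.2 -140.     0.9] twist 0.0
```

```bash
python3 -m handwheel '[[0,0,-0.5,0],[0,0,-1,0],[0,0,-1,0]]'; python3 -m handwheel '[[1,-6,0,0],[2,-12,0,0],[3,-18,0,0],[4,-24,0,0],[5,-30,0,0],[6,-36,0,0],[7,-42,0,0],[8,-48,0,0],[9,-54,0,0],[10,-60,0,0]]'; python3 -m handwheel '[[1,-6,0,0],[2,-12,0,0],[3,-18,0,0],[4,-24,0,0]]'
```

```text
time: 4.5
tool_pos: [566.0, -53.0, 42.3]
orientation: [[-0.156, 0.988, 0.001], [0.988, 0.156, 0.0], [-0.0, 0.001, -1.0]]
wrist_force: [1.6, -0.4, 0.0]
opening: 15.3
grip_force: 49.9
time: 5.75
tool_pos: [504.2, -52.6, 42.2]
orientation: [[-0.156, 0.988, -0.0], [0.988, 0.156, 0.0], [0.0, -0.0, -1.0]]
wrist_force: [1.3, 0.7, -3.1]
opening: 15.7
grip_force: 49.7
time: 6.25
tool_pos: [479.9, -52.4, 42.2]
orientation: [[-0.156, 0.988, -0.0], [0.988, 0.156, 0.0], [0.0, -0.0, -1.0]]
wrist_force: [1.8, 0.7, -4.5]
opening: 15.4
grip_force: 49.5
```

```bash
python3 -m handwheel '[[1,-6,0.7,0],[2,-12,0.8,0],[3,-18,0.9,0],[4,-24,1,0],[5,-30,1,0]]'; python3 -m handwheel '[[1,-6,0,0],[2,-12,0,0],[3,-18,0,0],[4,-24,0,0]]'; python3 -c "
from h import *
go(427,-54,41)"
```

```text
time: 6.88
tool_pos: [451.9, -52.2, 42.2]
orientation: [[-0.156, 0.988, 0.005], [0.988, 0.156, -0.0], [-0.001, 0.005, -1.0]]
wrist_force: [4.4, -1.2, 6.1]
opening: 15.1
grip_force: 50.9
time: 7.38
tool_pos: [426.9, -52.3, 44.1]
orientation: [[-0.156, 0.988, -0.011], [0.988, 0.156, 0.001], [0.003, -0.011, -1.0]]
wrist_force: [0.1, 0.3, -7.9]
opening: 15.8
grip_force: 48.8
t 7.38 p [426.9 -52.3  44.1] yaw_y 8.99 tilt [-0.011  0.001 -1.   ] F [ 0.06  0.32 -7.95] op 15.8 g 48.8 q [ 0.02  0.84 -0.01  2.27  0.08  0.04  0.09]
shift [-1.7 -0.2  3.1] twist 0.0
```

```bash
python3 -m handwheel '[[-1,5,0,0],[-1,6,0,0]]'; python3 -m handwheel '[[0,0,0,0],[0,0,0,0],[0,0,0,0]]' 60;  python3 -m handwheel '[[0,0,-50,0],[0,0,-90,0],[0,0,-90,0]]'; python3 -c "
from h import *
go(558.5,-149.5,130,0)"
```

```text
time: 7.62
tool_pos: [435.9, -52.3, 44.2]
orientation: [[-0.156, 0.988, -0.006], [0.988, 0.156, 0.001], [0.002, -0.006, -1.0]]
wrist_force: [-0.1, -0.1, -8.2]
opening: 15.4
grip_force: 49.0
time: 8.0
tool_pos: [435.4, -52.4, 44.8]
orientation: [[-0.156, 0.988, -0.006], [0.988, 0.156, 0.001], [0.002, -0.006, -1.0]]
wrist_force: [0.5, 0.1, 0.1]
opening: 60.2
grip_force: 0.0
time: 8.38
tool_pos: [437.5, -52.7, 136.9]
orientation: [[-0.156, 0.988, -0.001], [0.988, 0.156, 0.001], [0.001, -0.001, -1.0]]
wrist_force: [0.2, 0.1, -0.5]
opening: 60.0
grip_force: 0.0
t 8.38 p [437.5 -52.7 136.9] yaw_y 8.98 tilt [-0.001  0.001 -1.   ] F [ 0.15  0.15 -0.53] op 60.0 g 0.0 q [ 0.04  0.64 -0.04  2.2   0.07  0.31  0.1 ]
shift [-114.5  104.4    6.7] twist 0.157
```

```bash
python3 -m handwheel '[[-50,50,0,0.15],[-100,90,0,0.157],[-114,104,0,0.157],[-114,104,0,0.157],[-114,104,0,0.157],[-114,104,0,0.157]]'; python3 -c "
from h import *
feet('wrist'); st()"
```

```text
time: 9.12
tool_pos: [555.2, -147.5, 133.2]
orientation: [[-0.001, 1.0, -0.009], [1.0, 0.001, 0.002], [0.002, -0.009, -1.0]]
wrist_force: [-0.1, -0.3, -0.1]
opening: 60.0
grip_force: 0.0
fin px [103. 103.] mean [435. -53.] rect [434.6 -52.8] [12.3 41.9] long axis az 99.0
fin px [323. 260.] mean [ 558.3 -146.8] rect [ 558.2 -144.3] [15.4 50.1] long axis az 92.7
fin px [329. 381.] mean [ 563.5 -243.2] rect [ 564.4 -235. ] [66.3 16.2] long axis az 88.9
t 9.18 p [ 555.5 -147.7  133.4] yaw_y 0.08 tilt [-0.008  0.002 -1.   ] F [-0.97 -0.74 -0.18] op 59.8 g 0.0 q [ 0.2   0.76 -0.03  1.8   0.04  0.59  0.15]
```

```bash
python3 -m handwheel '[[-1,3,40,-0.02],[-1,3,80,-0.02],[-1,3,91,-0.02],[-1,3,91,-0.02],[-1,3,91,-0.02]]' && python3 -m handwheel '[[0,0,0,0],[0,0,0,0],[0,0,0,0],[0,0,0,0],[0,0,0,0],[0,0,0,0]]' 5 50
```

```text
time: 9.8
tool_pos: [559.9, -149.9, 44.1]
orientation: [[-0.02, 1.0, -0.004], [1.0, 0.02, 0.0], [0.0, -0.004, -1.0]]
wrist_force: [-0.2, 0.6, 0.2]
opening: 59.7
grip_force: 0.0
time: 10.55
tool_pos: [559.6, -149.9, 43.4]
orientation: [[-0.02, 1.0, -0.005], [1.0, 0.02, 0.001], [0.001, -0.005, -1.0]]
wrist_force: [-0.7, 0.4, 5.6]
opening: 15.8
grip_force: 49.9
```

```bash
python3 -m handwheel '[[0,0,-0.5,0],[0,0,-0.8,0],[0,0,-0.8,0]]'; python3 -m handwheel '[[0,-6,0,0],[0,-12,0,0],[0,-18,0,0],[0,-24,0,0],[0,-30,0,0],[0,-36,0,0]]'; python3 -m handwheel '[[0,-6,0,0],[0,-12,0,0],[0,-18,0,0],[0,-24,0,0]]'
```

```text
time: 10.92
tool_pos: [559.5, -149.8, 43.4]
orientation: [[-0.02, 1.0, -0.005], [1.0, 0.02, 0.001], [0.001, -0.005, -1.0]]
wrist_force: [1.6, -1.2, -0.1]
opening: 15.3
grip_force: 49.1
time: 11.68
tool_pos: [522.1, -150.4, 43.5]
orientation: [[-0.02, 1.0, -0.008], [1.0, 0.02, 0.001], [0.001, -0.008, -1.0]]
wrist_force: [0.8, 0.4, -1.8]
opening: 15.4
grip_force: 49.3
time: 12.18
tool_pos: [497.9, -150.9, 43.6]
orientation: [[-0.02, 1.0, -0.008], [1.0, 0.02, 0.001], [0.001, -0.008, -1.0]]
wrist_force: [1.0, 0.1, -5.2]
opening: 15.1
grip_force: 48.9
```

```bash
python3 -m handwheel '[[0,-7,0.6,0],[0,-14,0.6,0],[0,-21,0.6,0],[0,-28,0.6,0]]'; python3 -m handwheel '[[0,-7,0.4,0],[0,-14,0.4,0],[0,-21,0.4,0],[0,-28,0.4,0],[0,-35,0.4,0],[0,-35,0.4,0]]'; python3 -m handwheel '[[0,0,0,0],[0,0,0,0],[0,0,0,0]]' 60;  python3 -m handwheel '[[0,0,-50,0],[0,0,-90,0],[0,0,-90,0]]'; python3 -c "
from h import *
go(564,-246,130,0)"
```

```text
time: 12.68
tool_pos: [470.5, -151.5, 43.5]
orientation: [[-0.02, 1.0, -0.007], [1.0, 0.02, 0.001], [0.001, -0.007, -1.0]]
wrist_force: [0.8, -1.2, -2.1]
opening: 15.2
grip_force: 49.2
time: 13.42
tool_pos: [434.2, -152.3, 43.4]
orientation: [[-0.02, 1.0, -0.009], [1.0, 0.02, 0.001], [0.001, -0.009, -1.0]]
wrist_force: [-0.8, -0.1, 7.1]
opening: 15.6
grip_force: 50.5
time: 13.8
tool_pos: [435.2, -152.1, 43.0]
orientation: [[-0.02, 1.0, -0.008], [1.0, 0.02, 0.001], [0.001, -0.008, -1.0]]
wrist_force: [0.3, -0.4, -0.9]
opening: 60.1
grip_force: 0.0
time: 14.18
tool_pos: [437.8, -152.8, 135.4]
orientation: [[-0.02, 1.0, -0.002], [1.0, 0.02, -0.0], [-0.0, -0.002, -1.0]]
wrist_force: [0.4, 0.1, 0.0]
opening: 60.1
grip_force: 0.0
t 14.18 p [ 437.8 -152.8  135.4] yaw_y 1.13 tilt [-0.002 -0.    -1.   ] F [0.43 0.08 0.04] op 60.1 g 0.0 q [ 0.26  0.66 -0.04  2.13  0.07  0.35  0.18]
shift [-95.7 124.3   5.1] twist 0.02
```

```bash
python3 -m handwheel '[[-40,50,0,0.03],[-80,100,0,0.03],[-96,124,0,0.03],[-96,124,0,0.03],[-96,124,0,0.03],[-96,124,0,0.03]]'; python3 -c "
from h import *
feet('wrist'); st()"
```

```text
time: 14.92
tool_pos: [561.0, -244.7, 131.8]
orientation: [[0.009, 1.0, -0.009], [1.0, -0.009, 0.002], [0.002, -0.009, -1.0]]
wrist_force: [-0.5, -0.8, -0.1]
opening: 60.2
grip_force: 0.0
fin px [ 88. 107.] mean [ 433.7 -151.4] rect [ 433.7 -151.8] [15.6 42.7] long axis az 91.6
fin px [323. 263.] mean [ 564.2 -245.7] rect [ 564.  -246.5] [43.  15.2] long axis az 86.9
t 14.97 p [ 561.3 -244.9  132. ] yaw_y -0.52 tilt [-0.008  0.002 -1.   ] F [ 0.35 -0.62 -0.48] op 59.7 g 0.0 q [ 0.37  0.8  -0.06  1.69  0.07  0.67  0.26]
```

```bash
python3 -m handwheel '[[-1.5,3,40,0.03],[-1.5,3,80,0.03],[-1.5,3,90,0.03],[-1.5,3,90,0.03],[-1.5,3,90,0.03]]' && python3 -m handwheel '[[0,0,0,0],[0,0,0,0],[0,0,0,0],[0,0,0,0],[0,0,0,0],[0,0,0,0]]' 5 50;  python3 -m handwheel '[[0,0,-0.5,0],[0,0,-0.8,0],[0,0,-0.8,0]]'; python3 -m handwheel '[[0,-6,0,0],[0,-12,0,0],[0,-18,0,0],[0,-24,0,0]]'; python3 -m handwheel '[[0,-6,0,0],[0,-12,0,0],[0,-18,0,0],[0,-24,0,0]]'
```

```text
time: 15.6
tool_pos: [565.8, -247.6, 43.9]
orientation: [[0.04, 0.999, -0.004], [0.999, -0.04, -0.0], [-0.0, -0.004, -1.0]]
wrist_force: [0.1, -0.7, 0.9]
opening: 60.0
grip_force: 0.0
time: 16.35
tool_pos: [565.3, -247.4, 43.0]
orientation: [[0.04, 0.999, -0.006], [0.999, -0.04, 0.001], [0.0, -0.006, -1.0]]
wrist_force: [-0.6, 0.6, 6.8]
opening: 15.4
grip_force: 50.0
time: 16.73
tool_pos: [565.3, -247.4, 43.0]
orientation: [[0.04, 0.999, -0.006], [0.999, -0.04, 0.001], [0.0, -0.006, -1.0]]
wrist_force: [0.9, -0.1, -0.9]
opening: 15.3
grip_force: 49.2
time: 17.23
tool_pos: [540.1, -246.2, 43.1]
orientation: [[0.04, 0.999, -0.007], [0.999, -0.04, 0.001], [0.001, -0.007, -1.0]]
wrist_force: [3.1, 0.3, -4.8]
opening: 14.9
grip_force: 49.2
time: 17.73
tool_pos: [515.7, -245.2, 43.2]
orientation: [[0.04, 0.999, -0.008], [0.999, -0.04, 0.001], [0.001, -0.008, -1.0]]
wrist_force: [1.4, -0.5, -5.4]
opening: 15.2
grip_force: 49.1
```

```bash
python3 -m handwheel '[[0,-5,0.8,0],[0,-10,0.9,0],[0,-15,1,0],[0,-20,1,0]]'; python3 -m handwheel '[[0,-6,0.2,0],[0,-12,0.3,0],[0,-18,0.4,0]]';  python3 -m handwheel '[[0,-6,0,0],[0,-12,0,0],[0,-18,0,0]]'
```

```text
time: 18.23
tool_pos: [497.7, -244.7, 43.0]
orientation: [[0.04, 0.999, -0.004], [0.999, -0.04, 0.0], [0.0, -0.004, -1.0]]
wrist_force: [5.4, -1.0, -1.9]
opening: 15.2
grip_force: 49.5
time: 18.6
tool_pos: [480.6, -244.2, 43.0]
orientation: [[0.04, 0.999, -0.003], [0.999, -0.04, -0.0], [-0.0, -0.003, -1.0]]
wrist_force: [5.0, -0.9, -4.4]
opening: 15.5
grip_force: 49.0
time: 18.98
tool_pos: [462.2, -243.4, 43.0]
orientation: [[0.04, 0.999, -0.003], [0.999, -0.04, -0.0], [-0.0, -0.003, -1.0]]
wrist_force: [5.3, 0.4, -1.8]
opening: 15.5
grip_force: 49.6
```

The third foot (right) pulls about 5.3 N against about 1 to 2 N for the other two, so it is the grippy one. I'll finish its drag, release, and regrip across the fin's width, so it can pivot about world y to lie on the slope.

```bash
python3 -m handwheel '[[0,-6,0,0],[0,-12,0,0],[0,-18,0,0],[0,-24,0,0],[0,-24,0,0]]'; python3 -m handwheel '[[0,0,0,0],[0,0,0,0],[0,0,0,0]]' 70;  python3 -m handwheel '[[0,0,-50,0],[0,0,-90,0],[0,0,-90,-0.18],[0,0,-90,-0.36],[0,0,-90,-0.54],[0,0,-90,-0.72],[0,0,-90,-0.9],[0,0,-90,-1.08],[0,0,-90,-1.26],[0,0,-90,-1.44]]'; python3 -m handwheel '[[0,0,0,-0.13],[0,0,0,-0.13],[0,0,0,-0.13]]'; python3 -c "
from h import *
im=feet('wrist'); cv2.imwrite('pics/w2.png',im[:,:,::-1]); st(); feet()"
```

```text
time: 19.6
tool_pos: [436.7, -242.3, 42.9]
orientation: [[0.04, 0.999, -0.007], [0.999, -0.04, 0.001], [0.0, -0.007, -1.0]]
wrist_force: [3.1, -0.7, 1.1]
opening: 15.2
grip_force: 50.1
time: 19.98
tool_pos: [435.7, -242.0, 42.4]
orientation: [[0.04, 0.999, -0.009], [0.999, -0.04, 0.001], [0.001, -0.009, -1.0]]
wrist_force: [-0.0, 0.2, 0.6]
opening: 69.2
grip_force: 0.0
time: 21.22
tool_pos: [436.6, -242.3, 132.4]
orientation: [[-0.986, 0.164, -0.008], [0.164, 0.986, 0.001], [0.008, -0.001, -1.0]]
wrist_force: [-0.0, 0.7, 0.1]
opening: 70.1
grip_force: 0.0
time: 21.6
tool_pos: [437.1, -242.3, 132.4]
orientation: [[-0.999, 0.043, -0.008], [0.043, 0.999, 0.001], [0.008, 0.001, -1.0]]
wrist_force: [-0.1, -0.1, -0.1]
opening: 69.9
grip_force: 0.0
fin px [602. 239.] mean [428.2 -61.7] rect [427.7 -62.7] [31.3 48.8] long axis az 100.0
fin px [415. 230.] mean [ 417.  -179.7] rect [ 417.1 -179.2] [7.4 4.4] long axis az 33.6
fin px [316. 252.] mean [ 429.4 -241.8] rect [ 429.3 -241.7] [41.8 25.8] long axis az 87.5
fin px [457. 252.] mean [ 432.7 -152.2] rect [ 432.8 -152.2] [13.8 42.1] long axis az 91.4
t 21.65 p [ 437.2 -242.2  132.5] yaw_y 87.57 tilt [-0.007  0.001 -1.   ] F [ 0.27 -0.67  0.7 ] op 70.0 g 0.0 q [ 0.71  0.73 -0.49  2.01  0.63  0.56  1.31]
fin px [186. 197.] mean [662.2 174.2] rect [662.3 174.4] [52.8  9.6] long axis az 70.5
fin px [309. 322.] mean [435.6 -52.9] rect [435.5 -53.1] [14.7 42.4] long axis az 98.8
```

View pics/w2.png

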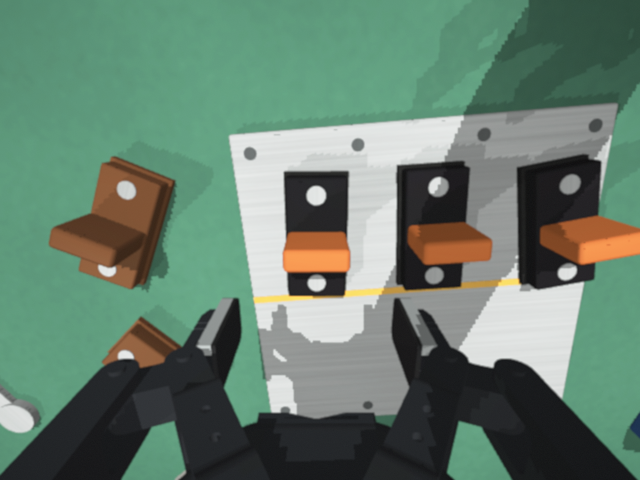

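The wrist view (robot side up) shows the foot at (316,252), past the line at row 297, and square to the jaws. I'm gripping and lifting it.

```bash
python3 -m handwheel '[[1,0,45,0],[1,0,80,0],[1,0,87,0],[1,0,87,0],[1,0,87,0]]' && python3 -m handwheel '[[0,0,0,0],[0,0,0,0],[0,0,0,0],[0,0,0,0],[0,0,0,0]]' 20 40;  python3 -m handwheel '[[0,0,-10,0],[0,0,-30,0],[0,0,-70,0],[0,0,-110,0],[0,0,-150,0],[0,0,-150,0],[0,0,-150,0]]';python3 -c "
from h import *
go(478,196,195,90)"
```

```text
time: 22.32
tool_pos: [436.7, -242.4, 46.7]
orientation: [[-0.999, 0.041, -0.005], [0.041, 0.999, 0.0], [0.005, -0.0, -1.0]]
wrist_force: [-0.3, -0.6, -0.1]
opening: 70.3
grip_force: 0.0
time: 22.95
tool_pos: [436.3, -242.3, 46.5]
orientation: [[-0.999, 0.041, -0.005], [0.041, 0.999, 0.0], [0.005, -0.0, -1.0]]
wrist_force: [-0.4, -0.0, 5.3]
opening: 43.4
grip_force: 40.9
time: 23.82
tool_pos: [435.0, -242.2, 194.1]
orientation: [[-0.999, 0.041, -0.01], [0.041, 0.999, 0.002], [0.01, 0.001, -1.0]]
wrist_force: [-0.7, 0.4, -9.1]
opening: 43.4
grip_force: 43.9
t 23.82 p [ 435.  -242.2  194.1] yaw_y 87.64 tilt [-0.01   0.002 -1.   ] F [-0.75  0.36 -9.06] op 43.4 g 43.9 q [ 0.78  0.64 -0.59  1.96  0.53  0.71  1.39]
shift [-24.9 439.6  -0.6] twist -0.041
```

```bash
python3 -m handwheel '[[-2,30,0,0],[-5,75,0,0],[-8,125,0,0],[-11,175,0,0],[-14,225,0,-0.02],[-17,275,0,-0.04],[-20,325,0,-0.04],[-23,375,0,-0.04],[-25,415,0,-0.04],[-25,440,0,-0.04]]'; python3 -m handwheel '[[0,0,0,0],[0,0,0,0],[0,0,0,0]]'; python3 -c "
from h import *
im=viewer.get_image('side'); cv2.imwrite('pics/s2.png',im[:,:,::-1]); go(478,196,128,90)"
```

```text
time: 25.08
tool_pos: [478.2, 198.6, 193.4]
orientation: [[-1.0, -0.002, -0.011], [-0.002, 1.0, 0.0], [0.011, 0.0, -1.0]]
wrist_force: [0.3, -1.1, -8.2]
opening: 43.0
grip_force: 44.3
time: 25.45
tool_pos: [479.3, 194.4, 194.7]
orientation: [[-1.0, 0.003, -0.009], [0.003, 1.0, -0.001], [0.009, -0.001, -1.0]]
wrist_force: [-0.7, -0.5, -8.6]
opening: 43.1
grip_force: 44.5
t 25.5 p [479.5 194.8 195. ] yaw_y 89.85 tilt [-0.008 -0.001 -1.   ] F [ 0.03 -0.22 -8.29] op 43.2 g 44.5 q [-0.14  0.65 -0.54  1.91  0.48  0.72  0.61]
shift [ 1.   1.3 67. ] twist -0.003
```

View pics/s2.png

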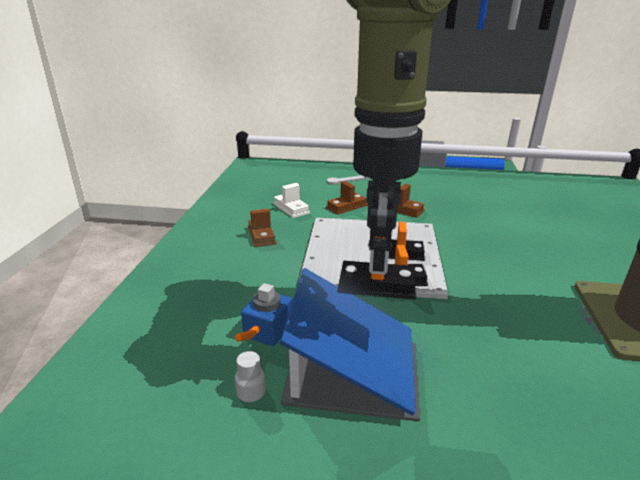

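The side view shows the foot held level at about (380,275), above the slope. I'm descending until contact.

```bash
python3 -m handwheel '[[1,1,25,0],[1,1,50,0],[1,1,62,0],[1,1,62,0],[1,1,62,0]]' - 25; python3 -m handwheel '[[0,0,2,0],[0,0,4,0],[0,0,6,0],[0,0,8,0],[0,0,8,0]]'; python3 -m handwheel '[[0,0,2,0],[0,0,4,0],[0,0,4,0]]'; python3 -m handwheel '[[0,0,2,0],[0,0,4,0],[0,0,4,0]]'
```

```text
time: 26.12
tool_pos: [479.1, 197.8, 134.4]
orientation: [[-1.0, 0.001, -0.005], [0.001, 1.0, 0.002], [0.005, 0.002, -1.0]]
wrist_force: [-0.1, -0.1, -7.9]
opening: 43.4
grip_force: 44.3
time: 26.75
tool_pos: [478.1, 197.5, 126.1]
orientation: [[-1.0, 0.0, -0.007], [0.0, 1.0, 0.001], [0.007, 0.001, -1.0]]
wrist_force: [-2.3, -0.8, -1.9]
opening: 43.2
grip_force: 45.4
time: 27.12
tool_pos: [475.3, 197.6, 122.4]
orientation: [[-1.0, -0.001, -0.01], [-0.001, 1.0, -0.0], [0.01, -0.0, -1.0]]
wrist_force: [-10.2, -1.2, 9.3]
opening: 43.2
grip_force: 47.0
time: 27.5
tool_pos: [472.9, 197.6, 118.3]
orientation: [[-1.0, -0.002, -0.014], [-0.002, 1.0, -0.001], [0.014, -0.001, -1.0]]
wrist_force: [-14.9, -0.5, 12.8]
opening: 43.4
grip_force: 48.2
```

```bash
python3 -m handwheel '[[0,0,0,0],[0,0,0,0]]' 30 20; python3 -m handwheel '[[0,0,2,0],[0,0,4,0],[0,0,4,0]]'; python3 -c "
from h import *
im=viewer.get_image('side'); cv2.imwrite('pics/s3.png',cv2.resize(im[220:420,270:480,::-1],None,fx=2.8,fy=2.8)); st()"
```

```text
time: 27.75
tool_pos: [472.9, 197.6, 118.3]
orientation: [[-1.0, -0.002, -0.014], [-0.002, 1.0, -0.001], [0.014, -0.001, -1.0]]
wrist_force: [-14.8, -1.7, 12.4]
opening: 43.7
grip_force: 48.2
time: 28.12
tool_pos: [471.0, 197.5, 114.1]
orientation: [[-1.0, -0.003, -0.017], [-0.003, 1.0, -0.002], [0.017, -0.002, -1.0]]
wrist_force: [-18.7, -0.7, 13.8]
opening: 42.9
grip_force: 48.7
t 28.18 p [471.  197.5 114.1] yaw_y 90.18 tilt [-0.017 -0.002 -1.   ] F [-18.27  -0.6   12.96] op 43.1 g 48.7 q [-0.22  0.76 -0.43  1.99  0.59  0.53  0.5 ]
```

View pics/s3.png

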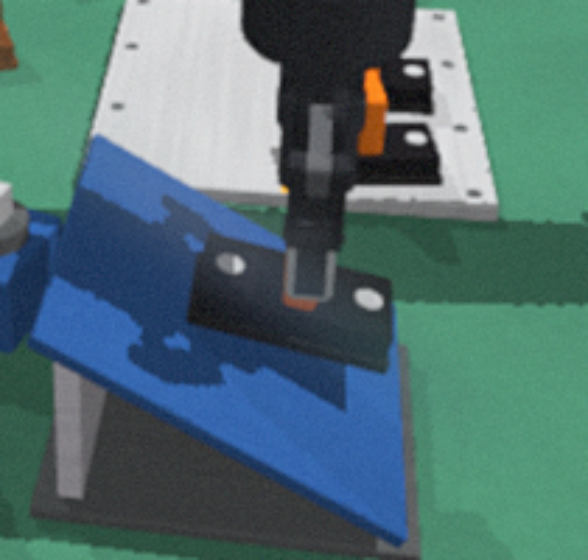

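The crop shows the foot pivoting in the fingers, about halfway to the slope angle, with its far edge in contact. I'll follow its arc down and towards the robot.

```bash
python3 -m handwheel '[[3,0,2,0],[5,0,4,0],[7,0,6,0],[9,0,8,0],[9,0,8,0]]'; python3 -m handwheel '[[1,0,2,0],[2,0,4,0],[3,0,6,0],[3,0,6,0]]'; python3 -m handwheel '[[1,0,1,0],[1,0,2,0],[2,0,3,0],[2,0,3,0]]'
```

```text
time: 28.8
tool_pos: [466.7, 197.6, 106.0]
orientation: [[-1.0, -0.001, -0.01], [-0.001, 1.0, 0.0], [0.01, 0.0, -1.0]]
wrist_force: [-8.0, -1.7, 3.6]
opening: 43.5
grip_force: 47.1
time: 29.3
tool_pos: [464.1, 197.6, 100.0]
orientation: [[-1.0, -0.001, -0.009], [-0.001, 1.0, 0.0], [0.009, 0.0, -1.0]]
wrist_force: [-7.1, -0.1, 2.7]
opening: 43.2
grip_force: 46.6
time: 29.8
tool_pos: [463.0, 197.7, 97.1]
orientation: [[-1.0, -0.0, -0.008], [-0.0, 1.0, 0.001], [0.008, 0.001, -1.0]]
wrist_force: [-5.9, -0.9, 2.1]
opening: 43.3
grip_force: 46.2
```

```bash
python3 -m handwheel '[[0.5,0,1,0],[1,0,2,0],[1,0,2,0]]'; python3 -m handwheel '[[0.5,0,1,0],[1,0,2,0],[1,0,2,0]]'; python3 -m handwheel '[[0,0,1,0],[0,0,2,0],[0,0,2,0]]'; python3 -c "
from h import *
im=viewer.get_image('side'); cv2.imwrite('pics/s4.png',cv2.resize(im[220:420,270:480,::-1],None,fx=2.8,fy=2.8)); st()"
```

```text
time: 30.18
tool_pos: [462.3, 197.7, 95.1]
orientation: [[-1.0, -0.0, -0.008], [-0.0, 1.0, 0.001], [0.008, 0.001, -1.0]]
wrist_force: [-4.6, -1.1, 1.8]
opening: 43.5
grip_force: 46.2
time: 30.55
tool_pos: [461.7, 197.6, 93.3]
orientation: [[-1.0, -0.0, -0.007], [-0.0, 1.0, 0.001], [0.007, 0.001, -1.0]]
wrist_force: [-4.8, -1.5, 5.7]
opening: 43.6
grip_force: 46.3
time: 30.92
tool_pos: [461.7, 197.5, 93.2]
orientation: [[-1.0, -0.0, -0.005], [-0.0, 1.0, 0.0], [0.005, 0.0, -1.0]]
wrist_force: [-8.8, -4.2, 26.1]
opening: 43.3
grip_force: 48.8
t 30.98 p [461.7 197.5  93.2] yaw_y 90.03 tilt [-0.005  0.    -1.   ] F [-8.67 -4.13 26.31] op 43.5 g 48.8 q [-0.27  0.78 -0.37  2.04  0.64  0.44  0.44]
```

View pics/s4.png

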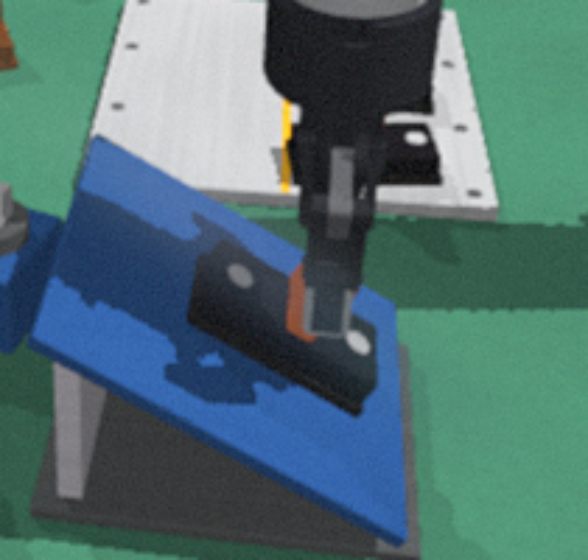

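The crop shows the sole parallel to the slope and seated, and Fz rises stiffly to 26 N. I'll ease the press, hold, then open.

```bash
python3 -m handwheel '[[0,0,-0.5,0],[0,0,-1,0],[0,0,-1.2,0],[0,0,-1.2,0]]'; python3 -m handwheel '[[0,0,0,0],[0,0,0,0],[0,0,0,0],[0,0,0,0]]' 64; python3 -c "
from h import *
st()"
```

```text
time: 31.48
tool_pos: [461.7, 197.6, 93.3]
orientation: [[-1.0, -0.0, -0.006], [-0.0, 1.0, 0.001], [0.006, 0.001, -1.0]]
wrist_force: [-7.3, -3.0, 13.8]
opening: 43.4
grip_force: 47.2
time: 31.98
tool_pos: [462.3, 197.6, 91.9]
orientation: [[-1.0, 0.001, -0.007], [0.001, 1.0, 0.001], [0.007, 0.001, -1.0]]
wrist_force: [-0.5, 0.5, 0.2]
opening: 64.2
grip_force: 0.0
t 31.98 p [462.3 197.6  91.9] yaw_y 89.95 tilt [-0.007  0.001 -1.   ] F [-0.48  0.52  0.21] op 64.2 g 0.0 q [-0.27  0.79 -0.37  2.03  0.64  0.44  0.44]
```

```bash
python3 -m handwheel '[[0,0,-20,0],[0,0,-60,0],[0,0,-110,0],[0,0,-150,0],[0,0,-150,0],[0,0,-150,0],[0,0,-150,0]]'; python3 -m handwheel '[[30,-60,0,0],[30,-120,0,0],[30,-180,0,0],[30,-180,0,0],[30,-180,0,0]]';  python3 -c "
from h import *
im=viewer.get_image('side'); cv2.imwrite('pics/s5.png',im[:,:,::-1]); st(); feet()
for c in('side','top'):
  T=np.array(viewer.camera_info(c)['world_from_camera']); 
  for d in place_of('foot_a',c): print(c,round(d['p'],2),(T[:3,:3]@d['point']+T[:3,3]).round(0))"
```

```text
time: 32.85
tool_pos: [462.4, 196.8, 240.7]
orientation: [[-1.0, 0.001, -0.009], [0.001, 1.0, -0.0], [0.009, -0.0, -1.0]]
wrist_force: [0.1, 0.4, -0.1]
opening: 63.9
grip_force: 0.0
time: 33.48
tool_pos: [432.8, 17.8, 241.5]
orientation: [[-1.0, 0.001, -0.008], [0.001, 1.0, 0.002], [0.008, 0.002, -1.0]]
wrist_force: [0.4, 0.4, 0.3]
opening: 64.0
grip_force: 0.0
t 33.52 p [432.9  18.8 241.7] yaw_y 90.07 tilt [-0.007  0.002 -1.   ] F [-0.02  0.37  0.6 ] op 64.1 g 0.0 q [ 0.27  0.48 -0.62  2.08  0.42  0.71  0.95]
fin px [186. 197.] mean [662.2 174.2] rect [662.2 174.2] [53.1  9.6] long axis az 70.5
fin px [364. 323.] mean [ 433.8 -151.8] rect [ 433.9 -151.8] [14.1 39.4] long axis az 90.2
side 0.86 [ 425. -404.    1.]
side 0.84 [ 712. -357.   -1.]
side 0.72 [440. -51.  13.]
side 0.71 [ 437. -153.   10.]
side 0.71 [ 563. -394.   -2.]
side 0.6 [483. 197.  64.]
top 0.96 [484. 195.  64.]
top 0.93 [ 429. -404.    0.]
top 0.88 [ 748. -205.   -0.]
top 0.73 [435. -53.  11.]
top 0.71 [ 710. -361.   -0.]
top 0.68 [ 569. -396.   -2.]
top 0.64 [ 433. -153.   10.]
```

View pics/s5.png

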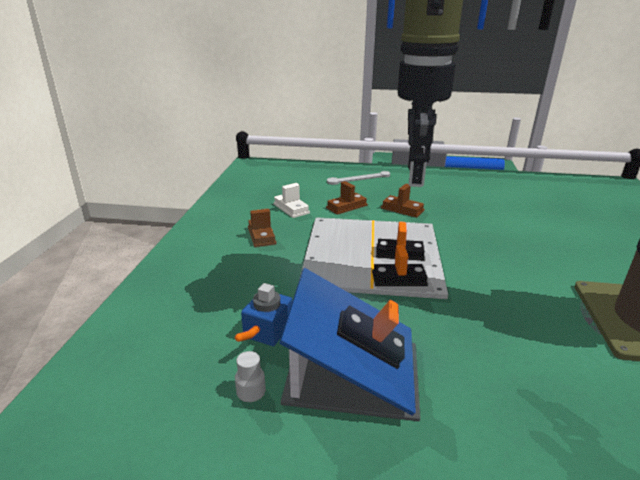

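The foot lies flat on the slope at (372,332) with the gripper clear of it. The other two are past the line at about (400,250) and (400,272). Handing in now.

```bash
python3 -c "
from workcell import robot
print(robot.hand_in())"
```

```text
the job is handed in; nothing more can be done
None
```

I dragged all three feet past the line and set the hardest-dragging one (the rightmost, about 5.3 N against roughly 1–2 N for the other two on most readings) flat and released on the blue slope. The other two lie on the plate past the line, and the job is handed in; the hand-in returned no verdict.

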